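# Store the small flask and slide the sample case shut

## Robot

A 6-joint arm with a two-finger parallel gripper is mounted at the origin on a cart in front of the work surface, level with it; the furniture and walls round the work are solid. World frame = base frame: x ahead of the robot, y to its left, z up, the work surface at z = 0. Lengths are in m, angles in rad, forces in N, time in s.
With the tool pointing down it reaches from about 0.275 to 0.875 m from the base axis. Payload 12.5 kg.
Tool frame: the origin (TCP) lies at the very end of the fingers, on their centre line; the grasp point (between the pads) lies 19 mm behind it; x points along the fingers, y is the direction in which the jaws open and shut, and the axes are right-handed (so a half turn about x gives the same grasp; the last joint's range is limited). The gripper opens to 85 mm and grips with 20 to 120 N. Pads are 22 mm wide; open, the fingers measure 114 mm over their backs; the gripper's body (76 mm by 85 mm) begins 54 mm behind the grasp point. The pads swing forward as they close: fully open they stand 13 mm farther back than shut.
Start: joints at [-1.193, 0.351, 1.652, -0, 1.139, -0.085], TCP at [0.246, -0.492, 0.231] pointing down, gripper open.
Joint ranges: [-2.75, 2.75], [-0.79, 2.1], [0.01, 2.65], [-1.57, 4.71], [0.07, 3.14], [-2.87, 2.87]. Speed limits (rad/s): [2.22, 2.22, 2.79, 3.14, 3.14, 3.14].

## Interface

Orientations are given as a 3x3 rotation matrix whose columns are the frame's x, y, z axes.
In Python, from bench import manip gives the robot as it stands. Calls block until the motion is done:
- manip.move_ptp(position, orientation): joint-space move of the TCP to a pose.
- manip.move_l(position, attitude=None, max_speed=0.15): straight line of the TCP; attitude=None keeps the orientation; max_speed is the mean speed in m/s.
- manip.move_j(angles): joint-space move.
- manip.set_gripper(opening, effort=None): opening from 0.0 (shut) to 1.0 (fully open); effort is the grip in N (None keeps the last); returns when the fingers have stopped.
- manip.dwell(seconds).
- manip.inverse_kinematics(position, orientation): joint angles nearest the present ones, or None.
- manip.grab_frame(name): name is "scene" or "top" or "wrist"; returns (picture, depth): 480x640x3 uint8, red, green, blue; 480x640 float32, m along the optical axis (not along the pixel's ray), 0 where there is no reading.
- manip.get_calibration(name): a dict with "camera_matrix" (3x3 intrinsics, pixels), "k1" (the pictures are not rectified: a ray, as slopes to the right and down, at radius r is drawn at 1 + k1 r^2 times it, then the intrinsics apply), "R" (3x3) and "t" (3): a world point X has camera coordinates R X + t. Camera axes: x right, y down, z forward; pixel columns grow to the right and rows downward; lengths in m; the calibration is good to about 2 mm. A picture is of the moment at which its call begins: read the wrist's pose just before it. get_calibration takes no time and is no camera call; for the wrist camera it gives the pose at the moment of the call.
A pose or a line that the arm cannot do raises manip.Unreachable and nothing moves.
- manip.sign_off(): hands the job in, once; it reports no verdict.
Trained networks look in the newest picture that a camera, given by its name, has taken for a name from the list of things; names that differ only in an ending like _2 or _b are one class to them, and where a whole thing is asked for, a point or a joint stands for the part that bears it (a point fixed in the world has none). Each returns a list of dicts, best first, with "confidence" (0 to 1); they miss things now and then, are a little off and sometimes report something else, mostly with a low value. They report only what shows in the picture. A call takes as long as a camera call. They do not tell look-alikes from the thing itself.
- manip.look_for(camera, name): "at" ([x, y, z] in m, in world coordinates, good to about 4 mm: the middle of the surface that is visible of it).
Readings, each from a call of its own:
- manip.current_time(): time.
- manip.current_qpos(): joint angles.
- manip.current_joint_vel(): joint speeds.
- manip.current_joint_torque(): joint torques, N m.
- manip.current_ee_pos(): TCP position.
- manip.current_tcp_rot(): TCP orientation.
- manip.current_force(): force on the tool from outside, world axes, zero at the start.
- manip.current_ft_torque(): the same for the moment, N m.
- manip.current_grip_width(): opening from 0.0 (shut) to 1.0 (fully open).
Only numpy, scipy, OpenCV 4.12 (cv2) and the standard library are available. Lean on these libraries where they do the work, as an engineer would, in place of code of your own. Each camera call takes 0.05 s, during which the arm holds its last target. There are 200 camera calls.

## Task

Stand the small empty conical flask upright inside the open compartment of the white sample case and let go of it. Then slide the case's hatch along its track until it closes against the rubber seal at the end of the case, press it home firmly (about 10 N on the seal, held for a moment, never more than 20 N), and leave it resting against the seal. Do not disturb the petri dish, the timer or the amber bottle.

Things in the scene. Friction and masses are not known exactly. Their poses are not given: they have to be found in the camera images.
- flask_center (a point): centre (half-way up, 35 mm above its foot) of the small clear conical flask, loose, 50 mm wide at the foot, 70 mm high, about 50 g; its straight neck is 32 mm wide from 49 mm up to the rim at 70 mm. z axis up. It stands on the bench between the laptop and the case. Grasp it by the neck.
- case: white sample case, fixed, 170 mm wide (x), 378 mm long (y -178 to +200 mm), top deck 85 mm high. Origin on the bench, z up, turned up to 0.15 rad. The hatch slides on the deck along the case's y between two aluminium rails (tops at 97 mm); -y closes. The compartment is a well, x -65 to +65, y -105 to +15 mm; the deck beyond y = +15 mm is the hatch's parking place
- cavity (a point): centre of the compartment's floor, at x = 0, y = -45, z = 7 mm in the case's frame
- hatch: flat grey sliding hatch, 150 mm wide (x), 160 mm long (y), 8 mm thick, 0.4 kg. Origin at the centre of its underside, 85.5 mm above the bench; axes parallel to the case's. It carries a black upright grip bar in its middle. At the start its origin is 95 to 115 mm to +y of the case's origin. Sliding it takes about 3 N of steady friction; it stays where it is left
- hatch_grip (a point): centre of the hatch's grip bar, 25 mm above the hatch's underside. The bar is 70 mm along x, 12 mm thick along y, its top 17 mm above this point; a foot plate 84 x 26 mm, 3 mm high, lies round its foot. Push the bar's +y side, or pinch it across its 12 mm, to move the hatch
- frame: aluminium end block on the deck's -y end, 150 x 18 mm, 20 mm high, axes as the case's; origin at the foot of its +y face. It carries an adjustable rubber seal bar, 136 mm wide, that faces the hatch. The seal's free face stands 20 to 44 mm to +y of the origin: differs each time, not measured, must be felt. The rubber yields 1 mm per 8 N, up to 4 mm; track friction keeps it compressed
- petri: closed petri dish, 58 mm across, 15 mm high, loose, lying on the bench in front of the case; origin under its centre. Bystander
- timer: small square lab timer, 62 x 62 x 20 mm, loose, lying on the bench in front of the case; origin under its centre. Bystander
- amber: amber screw-cap bottle, 57 mm across, 114 mm high, loose, standing behind the case; origin under its centre. Bystander
Mind the look-alikes: they are no part of the job. There is more than one size of the part that bears flask_center; the job needs the middle-sized.

How it is judged:
On the way, in this order (a step that is already met when the one before it is completed fails the run):
1. the flask stands upright on the compartment's floor, let go (x of flask_center in the frame of case between -0.06 and 0.06 m and y of flask_center in the frame of case between -0.1 and 0.01 m and height (world z) of flask_center below 0.047 m and angle between flask_center's own z axis and vertical below 0.15 rad and contact force between the fingers and flask below 0.1 N), for 0.2 s.
2. the hatch is pressed against the seal with at least 6 N for 0.2 s (contact force between hatch and frame above 6 N), for 0.2 s.
At the end, for the whole second after the job is handed in: The flask stands upright (within 0.15 rad) on the floor of the compartment; the hatch rests against the rubber seal, still touching it (more than 0.3 N) and at rest, after having been pressed on it with 6 N or more for 0.2 s (x of flask_center in the frame of case between -0.06 and 0.06 m and y of flask_center in the frame of case between -0.1 and 0.01 m and height (world z) of flask_center below 0.047 m and angle between flask_center's own z axis and vertical below 0.15 rad and contact force between hatch and frame above 0.3 N and linear speed of hatch below 0.01 m/s).
It fails at once if the hatch presses the seal or the end block with more than 20 N (contact force between hatch and frame above 20 N).
It fails at once if the petri dish, timer or amber bottle is moved more than 20 mm (distance of any of petri, timer, amber from where it was at the start of the episode above 0.02 m).
It also fails if it takes over 61 s, if anything falls off the work surface, if the arm or the gripper's body presses on something with over 40 N, if the wrist force passes 120 N, or if a joint passes its speed limit or range.

## Working session

There is one attempt and no reset: what is moved stays moved. The work goes in short steps, each a Python script; the robot and the scene stay as the last script left them, time stands still between calls to the robot, and variables do not carry over. Pictures are saved under pics/ and viewed, about 8 in all and at most 12, crops included, and the job is handed in when it is done.

```bash
mkdir -p pics
cat > h.py <<'E'
import numpy as np, cv2
from bench import manip
def ray2world(cal,u,v,d):
    K=np.array(cal["camera_matrix"]);x=(u-K[0,2])/K[0,0];y=(v-K[1,2])/K[1,1]
    r=np.hypot(x,y)
    s=r.copy() if hasattr(r,'copy') else r
    for _ in range(10): s=r/(1+cal["k1"]*s*s)
    f=np.where(r>0,s/np.maximum(r,1e-9),1)
    P=np.stack([x*f*d,y*f*d,d*np.ones_like(x)],-1)
    return (P-np.array(cal["t"]))@np.array(cal["R"])
def pix(cal,X):
    c=np.array(cal["R"])@np.array(X)+np.array(cal["t"]);p=c[:2]/c[2];p=p*(1+cal["k1"]*(p@p))
    K=np.array(cal["camera_matrix"]);return np.round([K[0,0]*p[0]+K[0,2],K[1,1]*p[1]+K[1,2]],1)
def cloud(name):
    img,d=manip.grab_frame(name);cal=manip.get_calibration(name)
    v,u=np.mgrid[0:480,0:640].astype(float)
    return img,d,cal,ray2world(cal,u,v,d.astype(float))
E
python3 - <<'E'
from h import *
for c in ("top","scene"):
    img,d,cal,P=cloud(c)
    cv2.imwrite(f"pics/{c}0.png",img[:,:,::-1]); np.savez(f"{c}0.npz",img=img,d=d,P=P)
    for n in ["flask_center","case","cavity","hatch","hatch_grip","frame","petri","timer","amber"]:
        print(c,n,[(np.round(r["at"],3).tolist(),round(r["confidence"],2),pix(cal,r["at"]).tolist()) for r in manip.look_for(c,n)[:4]])
print(manip.current_time())
E
```

```text
top flask_center [([0.477, -0.072, 0.023], 0.82, [404.6, 289.5]), ([0.553, -0.065, 0.021], 0.64, [399.1, 253.9]), ([0.418, 0.034, 0.025], 0.62, [355.5, 319.6])]
top case [([0.604, 0.195, 0.094], 0.75, [273.8, 228.2])]
top cavity [([0.602, 0.193, 0.088], 0.95, [275.3, 229.5])]
top hatch [([0.599, 0.28, 0.088], 0.71, [231.5, 232.3]), ([0.602, 0.195, 0.095], 0.62, [273.9, 229.2])]
top hatch_grip [([0.599, 0.276, 0.094], 0.71, [232.9, 231.5]), ([0.774, 0.074, 0.084], 0.35, [332.0, 145.7])]
top frame [([0.606, 0.022, 0.103], 0.95, [362.0, 223.9])]
top petri [([0.389, 0.146, 0.015], 0.68, [302.6, 334.8])]
top timer [([0.388, 0.311, 0.019], 0.61, [223.6, 337.3])]
top amber [([0.773, 0.073, 0.084], 0.82, [332.1, 146.3]), ([0.604, 0.196, 0.092], 0.67, [273.2, 228.2])]
scene flask_center [([0.552, -0.075, 0.026], 0.9, [351.9, 338.7]), ([0.415, 0.017, 0.044], 0.88, [256.4, 318.2]), ([0.47, -0.083, 0.037], 0.74, [309.2, 356.4])]
scene case [([0.599, 0.165, 0.084], 0.73, [320.4, 218.9])]
scene cavity [([0.593, 0.16, 0.088], 0.56, [318.4, 219.3])]
scene hatch [([0.594, 0.273, 0.096], 0.81, [297.3, 183.2])]
scene hatch_grip [([0.6, 0.27, 0.097], 0.63, [300.4, 182.8])]
scene frame [([0.61, 0.016, 0.096], 0.74, [360.4, 264.8])]
scene petri [([0.39, 0.142, 0.021], 0.85, [224.9, 280.1])]
scene timer [([0.386, 0.307, 0.02], 0.72, [202.1, 226.7])]
scene amber [([0.776, 0.056, 0.07], 0.78, [425.7, 234.2])]
1.0
```

View pics/top0.png

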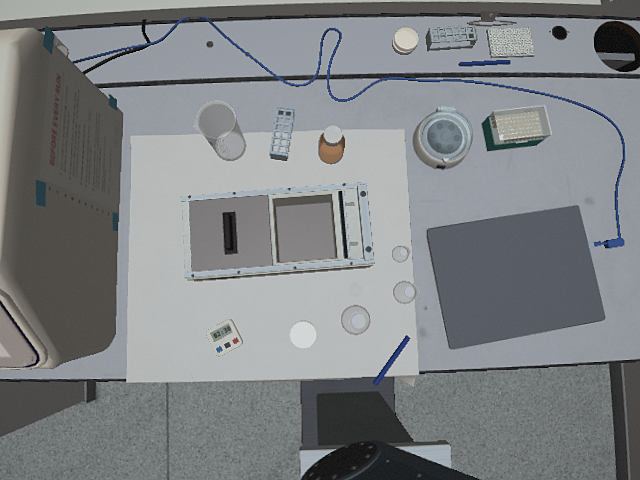

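View pics/scene0.png

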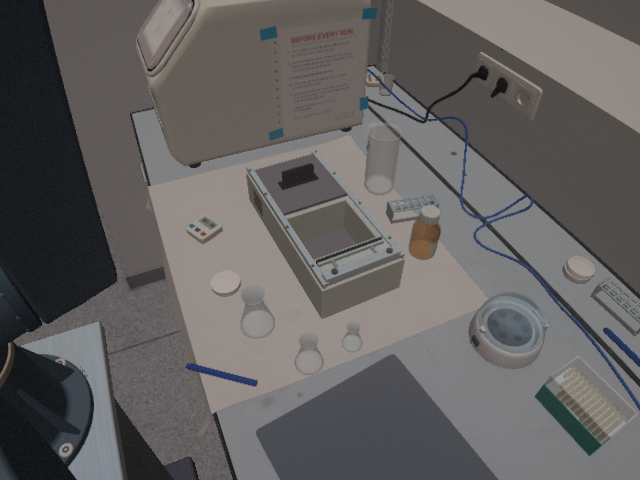

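The top view shows the candidates for the flask:
- **(404,291):** middle-sized.
- **(400,254):** the smallest.
- **(355,319):** the largest.

I choose (404,291). I'll check that with a crop and fit the case pose from depth.

Run:
```python
from h import *
z=np.load("top0.npz");P=z["P"];d=z["d"];img=z["img"]
m=(d>0)&(P[...,2]>.075)&(P[...,2]<.115)&(P[...,0]>.45)&(P[...,0]<.72)&(P[...,1]>-.05)&(P[...,1]<.45)
m=cv2.morphologyEx(m.astype(np.uint8),cv2.MORPH_OPEN,np.ones((3,3)))
n,l,s,c=cv2.connectedComponentsWithStats(m);k=1+np.argmax(s[1:,4])
Q=P[l==k];print(len(Q),cv2.minAreaRect((Q[:,:2]*1000).astype(np.float32)))
# bar
b=(P[...,2]>.11)&(P[...,2]<.14)&(P[...,0]>.5)&(P[...,0]<.7)&(P[...,1]>.15)&(P[...,1]<.4)&(d>0)
print("bar",b.sum(),cv2.minAreaRect((P[b][:,:2]*1000).astype(np.float32)),P[b].mean(0))
# well floor
w=(P[...,2]<.03)&(P[...,0]>.53)&(P[...,0]<.67)&(P[...,1]>.08)&(P[...,1]<.28)&(d>0)
print("well",w.sum(),cv2.minAreaRect((P[w][:,:2]*1000).astype(np.float32)),P[w].mean(0))
cal=manip.get_calibration("top");print(np.linalg.inv(np.array(cal["R"]))@-np.array(cal["t"]),cal["camera_matrix"][0],cal["k1"])
for n,(x,y) in dict(sm=(.553,-.067),md=(.475,-.074),lg=(.417,.03)).items():
    f=(P[...,2]>.006)&(np.hypot(P[...,0]-x,P[...,1]-y)<.05)&(d>0)
    if f.sum(): print(n,f.sum(),P[f].max(0),P[f].min(0))
cs=[]
for nm,(x0,y0,w_,h_) in dict(top0=(335,235,100,110),scene0=(225,275,150,110)).items():
    cs.append(cv2.resize(cv2.imread(f"pics/{nm}.png")[y0:y0+h_,x0:x0+w_],(380,400),interpolation=cv2.INTER_CUBIC))
cv2.imwrite("pics/crop1.png",np.hstack(cs))
```

```text
11821 ((600.2351684570312, 191.032958984375), (168.32164001464844, 378.59051513671875), 2.8358700275421143)
bar 244 ((596.43310546875, 281.70263671875), (68.76828002929688, 11.256117820739746), 0.6708403825759888) [0.59658874 0.28105167 0.12436662]
well 3078 ((608.2474365234375, 136.91468811035156), (124.28058624267578, 118.33423614501953), 2.6886768341064453) [0.60920415 0.13956124 0.00641196]
[0.46462759 0.12291346 0.94054242] [434.37702928   0.         313.76436955] -0.07124670602127828
sm 197 [ 0.57109849 -0.0519606   0.05377521] [ 0.53645072 -0.08365972  0.0060088 ]
md 354 [ 0.49535903 -0.05034057  0.07164178] [ 0.4500256  -0.09183206  0.00600557]
lg 537 [0.44747676 0.06385974 0.09251805] [0.38632272 0.00162655 0.00628246]
```

View pics/crop1.png

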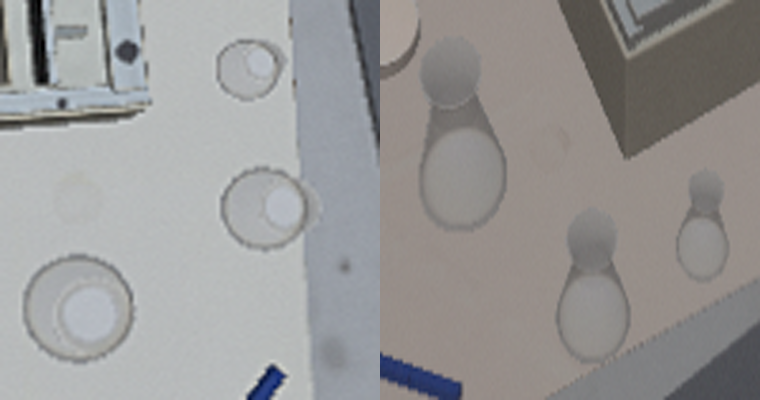

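The crop confirms the middle flask: its foot is about 50 mm wide and its rim is at 71 mm. The other two rims are at 54 mm and 92 mm. Next is the grasp.

```bash
cat >> h.py <<'E'
yaw=0.048; O=np.array([0.6008,0.180,0]); ex=np.array([np.cos(yaw),np.sin(yaw),0]); ey=np.array([-ex[1],ex[0],0])
def case(x,y,z): return O+x*ex+y*ey+np.array([0,0,z])
def down(jy):
    jy=np.array(jy,float); X=np.array([0,0,-1.]); return np.stack([X,jy,np.cross(X,jy)],1)
E
python3 - <<'E'
from h import *
z=np.load("top0.npz");P=z["P"];d=z["d"]
cal=manip.get_calibration("top");R=np.array(cal["R"]);C=-R.T@np.array(cal["t"])
a=ray2world(cal,np.array([404.5]),np.array([292.2]),np.array([1.]))[0];r=a-C;foot=C+r*(0.002-C[2])/r[2]
f=(P[...,2]>.062)&(np.hypot(P[...,0]-.475,P[...,1]+.074)<.05)&(d>0)
nk=(P[f].max(0)+P[f].min(0))/2
print("foot",foot,"neck",f.sum(),nk,np.ptp(P[f],axis=0))
x,y=(foot[:2] if f.sum()<15 else (foot[:2]+nk[:2])/2); np.save("fl.npy",[x,y]); print(x,y)
q0=np.array(manip.current_qpos()); best=None
for s in (1,-1):
    q=manip.inverse_kinematics([x,y,.18],down(s*ey)); 
    q2=manip.inverse_kinematics(case(0,-.045,.2),down(s*ey)); q3=manip.inverse_kinematics(case(0,.12,.2),down(s*ex))
    print(s,*[None if k is None else np.round(k,2) for k in (q,q2,q3)])
    c=9 if q is None else np.abs(q-q0).max()
    if best is None or c<best[0]: best=(c,s)
s=best[1];print("sign",s)
manip.set_gripper(0.8,25)
manip.move_ptp([x,y,.16],down(s*ey))
img,_=manip.grab_frame("wrist");cv2.imwrite("pics/wr1.png",img[:,:,::-1])
cal=manip.get_calibration("wrist");print("predicted rim px",pix(cal,[x,y,.07]),"foot",pix(cal,[x,y,0]))
print([(np.round(r["at"],3),r["confidence"]) for r in manip.look_for("wrist","flask_center")],manip.current_time())
E
```

```text
foot [ 0.47124552 -0.07615405  0.002     ] neck 97 [ 0.47176823 -0.07533642  0.06694334] [0.03002887 0.03290728 0.00939688]
0.4715068735963722 -0.07574523708547848
1 [-0.26  0.29  1.89 -0.    0.97 -1.88] [ 0.15  0.5   1.5  -0.    1.14 -1.47] [ 0.4   0.59  1.35 -0.    1.2   0.35]
-1 [-0.26  0.29  1.89 -0.    0.97  1.27] [ 0.15  0.5   1.5  -0.    1.14  1.67] [ 0.4   0.59  1.35 -0.    1.2  -2.79]
sign -1
predicted rim px [316.  243.4] foot [316.4 222.9]
[(array([ 0.558, -0.07 ,  0.021]), 0.9), (array([ 0.477, -0.071,  0.03 ]), 0.63), (array([0.427, 0.03 , 0.053]), 0.58)] 3.1667
```

View pics/wr1.png

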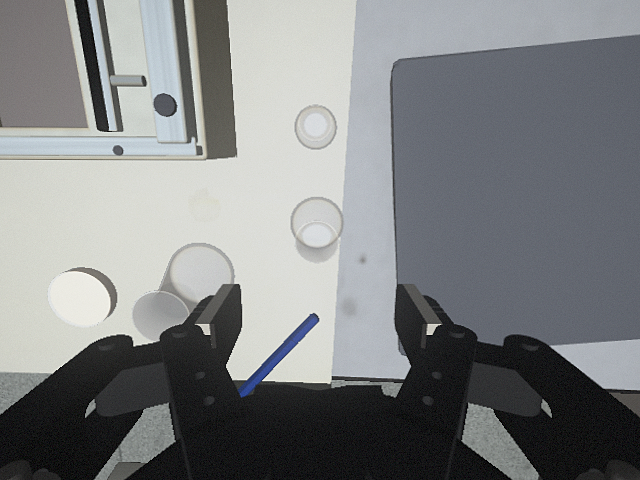

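The wrist view shows the foot at (316,222), as predicted, centred between the jaws. The large flask is clear of the left finger. I'll descend and grasp.

Run:
```python
from h import *
x,y=np.load("fl.npy");R=down(-ey)
manip.move_l([x,y,.044],max_speed=.1); print(manip.current_force())
manip.set_gripper(0.0,25); print("grip",manip.current_grip_width(),manip.current_force())
manip.move_l([x,y,.19],max_speed=.15); print("grip",manip.current_grip_width(),manip.current_force())
t=case(0,-.045,.19); manip.move_l(t,max_speed=.2)
img,_=manip.grab_frame("wrist");cv2.imwrite("pics/wr2.png",img[:,:,::-1])
img,_=manip.grab_frame("scene");cv2.imwrite("pics/sc2.png",cv2.resize(img[130:380,180:500,::-1],(640,500)))
print(manip.current_grip_width(),manip.current_ee_pos(),manip.current_time())
a=cv2.resize(cv2.imread("pics/wr2.png"),(400,300));b=cv2.resize(cv2.imread("pics/sc2.png"),(384,300));cv2.imwrite("pics/two2.png",np.hstack([a,b]))
```

```text
[-0.77316622  0.57297626 -0.25655325]
grip 0.33631180436318 [0.01192419 0.39642265 4.75314585]
grip 0.33652511886462677 [-0.06742473  0.29360411 -0.35417004]
0.3350894776920707 [0.60275374 0.1343707  0.1901653 ] 7.525
```

View pics/two2.png

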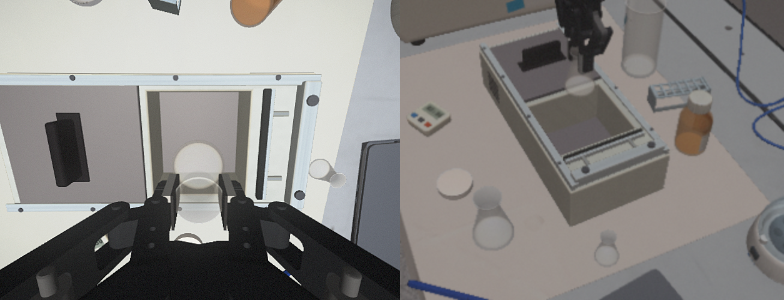

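The flask is held upright over the well, with grip width 0.335. I'll lower it and release.

Run:
```python
from h import *
manip.move_l(case(0,-.045,.07),max_speed=.12)
for z in (.056,.054,.053,.0525,.052,.0515,.051):
    manip.move_l(case(0,-.045,z),max_speed=.05); f=np.array(manip.current_force()); print(z,f.round(2))
    if f[2]>1.5: break
manip.set_gripper(0.62); print(manip.current_grip_width())
manip.move_l(case(0,-.045,.2),max_speed=.12)
img,d,cal,P=cloud("wrist");cv2.imwrite("pics/wr3.png",img[:,:,::-1])
print("pred floor-centre px",pix(cal,case(0,-.045,.007)),"rim",pix(cal,case(0,-.045,.077)))
print([(np.round(r["at"],3),r["confidence"]) for r in manip.look_for("wrist","flask_center")],manip.current_time())
```

```text
0.056 [ 0.31 -1.15 -0.77]
0.054 [-0.12 -0.29 -1.76]
0.053 [0.6  0.17 0.14]
0.0525 [-1.49 -0.21  0.62]
0.052 [0.14 0.12 0.52]
0.0515 [-0.16 -0.41  0.05]
0.051 [-1.39 -0.13  3.47]
0.6204739787983725
pred floor-centre px [317.2 215.6] rim [317.  232.1]
[(array([0.607, 0.137, 0.037]), 0.9), (array([0.432, 0.053, 0.019]), 0.77), (array([ 0.56 , -0.062,  0.028]), 0.58)] 12.4583
```

View pics/wr3.png

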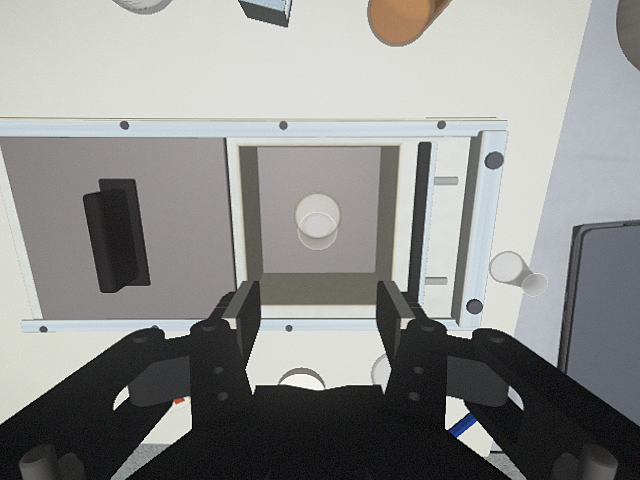

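The flask stands at (317,216), which is the compartment centre, and it has been let go. Next I'll push the hatch by its bar with shut fingers, tilted slightly so the tips touch low on the bar.

```bash
cat >> h.py <<'E'
def pushR():
    X=-.12*ey-np.array([0,0,1]);X/=np.linalg.norm(X);return np.stack([X,ex,np.cross(X,ex)],1)
def force(n=6):
    a=[]
    for _ in range(n): a.append(np.array(manip.current_force())); manip.dwell(.02)
    return np.mean(a,0)
E
python3 - <<'E'
from h import *
R=pushR(); manip.set_gripper(0.0)
manip.move_ptp(case(0,.140,.2),R)
manip.move_l(case(0,.140,.101),max_speed=.12); f0=force(); print("f0",f0.round(2))
manip.move_l(case(0,.105,.101),max_speed=.05); f=force()-f0; print("push",f@ey,f.round(2))
if abs(f@ey)<12:
    manip.move_l(case(0,-.001,.101),max_speed=.07); f=force()-f0; print("slid",f@ey,f.round(2))
np.save("f0.npy",f0)
img,_=manip.grab_frame("top");img2,_=manip.grab_frame("wrist")
cv2.imwrite("pics/p4.png",np.hstack([cv2.resize(img[150:300,160:400],(400,250)),cv2.resize(img2,(333,250))])[:,:,::-1])
print(manip.current_ee_pos(),case(0,-.001,.101),manip.current_time())
E
```

```text
f0 [-0.22 -0.14  0.44]
push -0.15916102736304552 [ 0.22 -0.15 -0.44]
slid 0.28930146383577227 [ 0.07  0.29 -0.16]
[0.60072088 0.17896626 0.10097925] [0.60084798 0.17900115 0.101     ] 18.0167
```

View pics/p4.png

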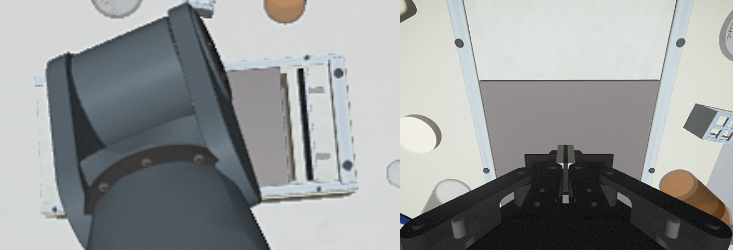

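The hatch has slid. It is now about 20 mm short of the seal, with its edge at about (281,150) in the left panel and the seal at about (299,150). Now I'll feel for the seal in small steps.

Run:
```python
from h import *
f0=np.load("f0.npy"); y=-.010
manip.move_l(case(0,y,.101),max_speed=.04); print(force()-f0@np.eye(3))
log=[];step=.0008
while y>-.050 and manip.current_time()<48:
    y-=step; manip.move_l(case(0,y,.101),max_speed=.02); F=(force(4)-f0)@ey; log.append((round(y*1000,1),round(F,1)))
    if F>9.5: break
    if F>2.0: step=.0003
print(log,manip.current_time())
for _ in range(3): manip.dwell(.2); print("hold",((force(4)-f0)@ey).round(2))
np.save("y.npy",y); print(manip.current_time())
```

```text
[-0.18088657  0.2416205  -0.41949432]
[(-10.8, np.float64(0.4)), (-11.6, np.float64(2.4)), (-11.9, np.float64(3.2)), (-12.2, np.float64(3.0)), (-12.5, np.float64(3.0)), (-12.8, np.float64(3.0)), (-13.1, np.float64(2.6)), (-13.4, np.float64(2.6)), (-13.7, np.float64(3.0)), (-14.0, np.float64(2.8)), (-14.3, np.float64(2.8)), (-14.6, np.float64(3.1)), (-14.9, np.float64(2.5)), (-15.2, np.float64(3.4)), (-15.5, np.float64(2.9)), (-15.8, np.float64(2.8)), (-16.1, np.float64(2.9)), (-16.4, np.float64(2.9)), (-16.7, np.float64(2.8)), (-17.0, np.float64(2.4)), (-17.3, np.float64(3.2)), (-17.6, np.float64(3.2)), (-17.9, np.float64(2.9)), (-18.2, np.float64(2.6)), (-18.5, np.float64(2.9)), (-18.8, np.float64(2.8)), (-19.1, np.float64(2.5)), (-19.4, np.float64(2.4)), (-19.7, np.float64(2.4)), (-20.0, np.float64(2.5)), (-20.3, np.float64(3.4)), (-20.6, np.float64(3.3)), (-20.9, np.float64(3.0)), (-21.2, np.float64(2.6)), (-21.5, np.float64(2.7)), (-21.8, np.float64(2.8)), (-22.1, np.float64(3.6)), (-22.4, np.float64(5.3)), (-22.7, np.float64(5.6)), (-23.0, np.float64(6.4)), (-23.3, np.float64(7.9)), (-23.6, np.float64(8.4)), (-23.9, np.float64(9.5)), (-24.2, np.float64(10.1))] 32.425
hold 10.84
hold 9.72
hold 10.16
33.225
```

Sliding friction is a steady 2.85 N and the seal was met at y = -22 mm, so the seal now carries about 7.3 N. I'll press on to about 13 N total (10 N on the seal), hold, then back off.

Run:
```python
from h import *
f0=np.load("f0.npy"); y=float(np.load("y.npy"))
for _ in range(6):
    F=(force(5)-f0)@ey; print(round(y*1000,1),F.round(2))
    if F>12.3: break
    y-=.0003; manip.move_l(case(0,y,.101),max_speed=.02)
manip.dwell(.6); print("hold",((force(5)-f0)@ey).round(2))
manip.move_l(case(0,y+.003,.101),max_speed=.01); print("off",((force(5)-f0)@ey).round(2))
manip.move_l(case(0,y+.02,.101),max_speed=.05)
manip.move_l(case(0,y+.02,.22),max_speed=.15)
manip.move_ptp([.35,-.35,.3],down(ex))
img,d,cal,P=cloud("top");cv2.imwrite("pics/top5.png",cv2.resize(img[110:360,180:440,::-1],(780,600)[:2] and (624,600)))
b=(P[...,2]>.115)&(P[...,2]<.14)&(P[...,0]>.5)&(P[...,0]<.7)&(P[...,1]>.05)&(P[...,1]<.4)&(d>0)
c=P[b].mean(0)-O; print("bar case y",c@ey,"expected pressed",y-.017)
for n in("petri","timer","amber"): print(n,[np.round(r["at"],3).tolist() for r in manip.look_for("top",n)[:1]])
print(manip.current_time())
```

```text
-24.2 10.29
-24.5 11.12
-24.8 11.97
-25.1 13.22
hold 13.08
off 2.03
bar case y -0.03778811714641436 expected pressed -0.042100000000000054
petri [[0.392, 0.145, 0.016]]
timer []
amber [[0.774, 0.073, 0.081]]
39.275
```

View pics/top5.png

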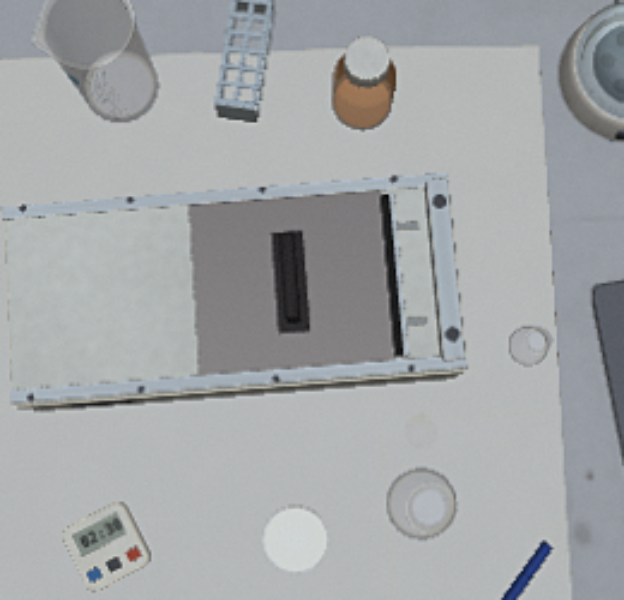

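The view shows the hatch flush against the seal at (390,275), with the bystanders where they were. Handing in.

```bash
python3 -c "
from bench import manip
manip.sign_off()"
```

```text
the job is handed in; nothing more can be done
```

The flask is in the case, the hatch is closed against the seal, and I handed the job in at about 39 s of the 61 s limit. `sign_off` reports no verdict, so I don't know the official result.

- **Flask:** I picked the middle-sized one (rim measured at 71 mm). I gripped it by the neck, stood it at the compartment centre and let go. The wrist picture then showed it upright at the predicted spot.
- **Hatch:** I pushed it by the grip bar with shut fingers. Sliding friction was about 2.85 N. It met the seal and was pressed to 13.1 N at the wrist, so about 10 N on the seal. It was held there for about 0.7 s, then I backed off slowly.
- **Last checks:** The final top picture shows the hatch flush against the seal. The petri dish and amber bottle were within about 3 mm of their starting positions.

Some checks were missed or did not fully agree:
- **Timer:** the network did not find it in the last picture; by eye it looks unmoved.
- **Hatch position:** depth put the bar about 4 mm short of the finger's pressed position. I put that down to arm flex, rubber relaxing and depth error.
- **Backing off:** after moving back 3 mm the finger still read about 2 N.
- **Not confirmed:** the remaining contact force on the seal was not measured, and the flask could not be seen once the hatch was closed.

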